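# Close up the jar caddy and take off the sweet jar's twist-lock cap

### The job

In the wooden caddy, push the loose jar (orange cap) along the channel until it sits flush against the fixed jar with the grey cap. Then unlock its orange twist-lock cap with about a fifth of a turn: such caps come left- and right-handed and look alike, so if it stops dead one way, turn it the other way. Lift it off without hoisting or tipping the jar, and finish while holding it still and level over its jar, a good 5 cm above its seat, with the jar still upright and flush and nothing else on the counter disturbed.

Things in the scene. Friction and masses are not known exactly. Their poses are not given: they have to be found in the camera images.
- caddy: light wooden caddy fixed to the counter, 101 mm (its x) by 270 mm (its y). Floor 6 mm thick; side walls 7 mm thick, tops 28 mm above the counter; the channel between them is 87 mm wide, runs along the caddy's y and is open at its +y end. A fixed jar with dark sweets and a grey cap fills the -y end (same shape and height as the loose one). Origin: centre of the underside.
- gap_face (a point): middle of the fixed jar's side that looks along the caddy's +y to the loose jar, 40 mm above the counter; at caddy y = -44 mm
- jar: loose clear square jar of pink and cream sweets with a white shoulder, about 0.75 kg, 84 x 84 mm, 63 mm high without its cap, on the channel floor 30 to 60 mm from the fixed jar. Origin: centre of its underside, axes as the caddy's. It slides in the channel with 1.5 mm play each side; the walls stop it turning more than about 3 degrees. Flush: origin at caddy y = -2 mm.
- jar_push (a point): middle of the jar's outer side (the one at jar +y, away from the fixed jar), 50 mm above the counter: push here toward the fixed jar, with the fingertips no lower than 36 mm above the counter, so that the gripper's body passes over the cap. Sliding takes about 3 to 9 N.
- cap: loose orange twist-lock cap on the jar, 66 mm across, about 180 g. Origin: on its axis at the skirt's lower edge, 71.5 mm above the counter when seated (65.5 mm above the jar's origin); z up. Flat round top 20.5 mm above the origin with a white mark at the cap's +x. Its x starts within 0.07 rad of the jar's x, locked: it cannot be lifted. It is clear of the neck after 15 mm of lift.
- cap_grip (a point): centre of the cap's round knob, 30 mm across, 22 mm high, 31.5 mm above the cap's origin, to grip from any side. One way the cap meets a hard stop within 3 to 15 degrees (then the grip slips); the other way it turns easily (under 0.2 N m). Which way frees it differs from start to start and cannot be seen. Turned 57 to 90 degrees that way from its start (75 is best), it lifts straight off.
- canister_a: bystander: clear canister of white sweets, grey lid, 72 mm wide, 128 mm high, origin centre of underside
- canister_b: bystander: clear canister of brown sweets, grey lid, 72 mm wide, 128 mm high, origin centre of underside
- spool: bystander: spool of red ribbon standing on its flange, 43 mm wide, 19 mm high, origin centre of underside
There are look-alikes about, which are no part of the job. Leave any black look-alike of the cap alone.

How it is judged:
By the outcome, as a careful person would: the job done as asked, in the order asked, and still so for the second after the job is handed in, while the arm keeps its last pose, push and grip.
It also fails if it takes over 45 s, if anything falls off the work surface, if the arm or the gripper's body presses on something with over 40 N, if the wrist force passes 120 N, or if a joint passes its speed limit or range.

### The arm

A 6-joint arm with a two-finger parallel gripper is mounted at the origin on the work surface; the furniture and walls round the work are solid. World frame = base frame: x ahead of the robot, y to its left, z up, the work surface at z = 0. Lengths are in m, angles in rad, forces in N, time in s.
With the tool pointing down it reaches from about 0.3 to 0.875 m from the base axis. Payload 6.4 kg.
Tool frame: the origin (TCP) lies midway between the tips of the shut fingers; the grasp point (between the pads) lies 19 mm behind it; z points along the fingers, y is the line along which they close (so a half turn about z gives the same grasp; the last joint's range is limited). The gripper opens to 85 mm and grips with 20 to 120 N. Pads are 22 mm wide; open, the fingers measure 114 mm over their backs; the gripper's body (76 mm by 85 mm) begins 54 mm behind the grasp point. The pads swing forward as they close: fully open they stand 13 mm farther back than shut.
Start: joints at [-1.344, 0.181, 1.607, -0, 1.354, -0.206], TCP at [0.241, -0.522, 0.231] pointing down, gripper open.
Joint ranges: [-2.99, 2.99], [-0.89, 2.07], [0.3, 2.58], [-1.14, 4.28], [0, 2.63], [-3.12, 3.12]. Speed limits (rad/s): [2.57, 2.57, 3.01, 3.14, 3.14, 3.14].

### API

Orientations are given as a unit quaternion [w, x, y, z].
In Python, from bench import ctrl gives the robot as it stands. The module is installed in compiled form; this text tells all that it offers.
- The arm moves only by the tool move_arm, never from a script. Its argument "plan" is one flat list of numbers, 6 for each row, row after row: the shift along the world's x, y, z in units of 50 mm (1.0 is 50 mm), then the turn, a rotation vector about the world's x, y, z in rad. A call has 1 to 10 rows; each row is the pose to reach, as a shift and turn from the pose commanded when the call began; what a row does not reach only later rows make up. A row lasts 1/8 s, in which the tool goes at most 62.5 mm and 10.7 degrees, less where a joint would pass 70% of its speed; a pose out of reach is approached as far as the arm can. A call with a gripper value outside its range is refused whole. "grip" is the finger opening in mm, from 0 to 85.4, set as the call begins (left out, the last holds). The fingers move at their own pace and stop on an object; the grip force is fixed at half the most. Time passes only in rows, so rows that repeat a pose let the fingers close. It gives the time, the measured TCP pose, the force, the opening and the grip force at its end, in the units of the state.
- ctrl.get_obs(): the state, without advancing time (a new reading comes with each control period).
- ctrl.camera(name): name is "scene" or "top" or "wrist"; returns a dict with "pixels" (400x640x3 uint8, red, green, blue), "fx", "fy", "cx", "cy" (pixels), "origin" and "attitude" of the camera in the world. Camera axes: x right, y down, z forward; pixel columns grow to the right and rows downward; lengths in m; the calibration is good to about 2 mm. A picture is of the moment at which its call begins. There is no depth.
- ctrl.hand_in(): hands the job in; it is judged then, once.
The state is a dict: "time_s": time; "q": joint angles; "dq": joint speeds; "joint_efforts": joint torques, N m; "eef_pos": TCP position; "eef_rot": TCP orientation; "wrist_force": force on the tool from outside, world axes, zero at the start; "torque": the same for the moment, N m; "opening": opening from 0.0 (shut) to 1.0 (fully open); "grasp_force": force on a finger pad.
Only numpy, scipy, OpenCV 4.12 (cv2) and the standard library are available. Lean on these libraries where they do the work, as an engineer would, in place of code of your own. Each camera call takes 0.05 s, during which the arm holds its last target. There are 200 camera calls.

## Working session

There is one attempt and no reset: what is moved stays moved. The work goes in short steps, Python scripts to look and compute and a tool call to move; the robot and the scene stay as the last step left them, time stands still between calls to the robot, and variables do not carry over. Pictures are saved under pics/ and viewed, at most 10 in all, crops included, and the job is handed in when it is done.

Besides the shell and the picture viewer there is one more tool, called as a command line: name --argument value ..., lists and objects as JSON in quotes. move_arm: Moves the arm, as the interface text tells. Its arguments: {"type":"object","properties":{"plan":{"type":"array"},"grip":{"type":"number"}},"required":["plan"]}

```bash
mkdir -p pics
python3 - <<'E'
from bench import ctrl
import cv2,numpy as np
o=ctrl.get_obs();print({k:np.round(v,3) for k,v in o.items()})
ims=[]
for n in("scene","top"):
    c=ctrl.camera(n);np.savez(n+".npz",**c);cv2.imwrite(f"pics/{n}1.png",c["pixels"][...,::-1])
    print(n,c["fx"],c["cx"],c["cy"],np.round(c["origin"],3),np.round(c["attitude"],3))
E
```

```text
{'time_s': np.float64(0.0), 'q': array([-1.344,  0.182,  1.608, -0.   ,  1.354, -0.206]), 'dq': array([-0.   , -0.001, -0.001,  0.001,  0.   ,  0.002]), 'joint_efforts': array([-0.0000e+00, -4.4487e+01, -3.5134e+01, -0.0000e+00,  9.0000e-03,
        0.0000e+00]), 'eef_pos': array([ 0.241, -0.521,  0.23 ]), 'eef_rot': array([-0.001,  0.977,  0.215, -0.   ]), 'wrist_force': array([ 0.796, -0.128,  0.895]), 'torque': array([-0.039, -0.012, -0.013]), 'grasp_force': np.float64(0.0), 'opening': np.float64(1.001)}
scene 365.92916120921757 324.3472520685701 200.7866152582026 [ 0.133 -0.795  0.457] [-0.53   0.82  -0.178  0.121]
top 365.92348743958956 318.3307022911092 200.0326061470105 [ 0.338 -0.057  0.947] [-0.064  0.708 -0.701  0.067]
```

View pics/top1.png

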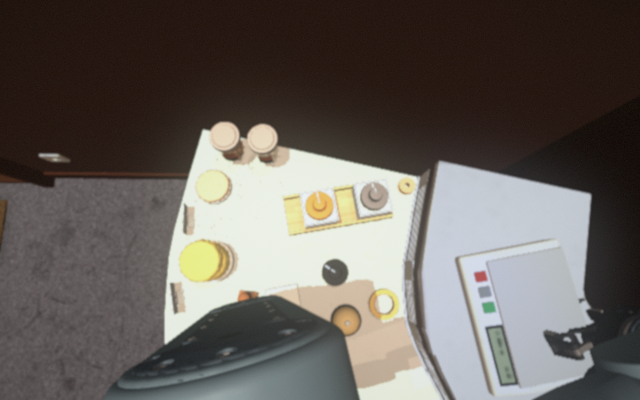

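View pics/scene1.png

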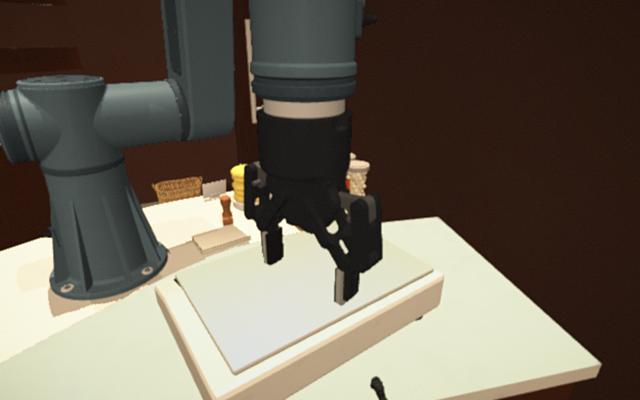

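The top view shows the caddy at about (340,208), with the orange cap at (319,206) and the grey cap at (373,196). Two canisters stand at (228,140) and (263,140), and the black look-alike is at (335,271). The arm fills most of the scene view. Next I'll measure from the top view.

```bash
cat > h.py <<'E'
import numpy as np,cv2
from scipy.spatial.transform import Rotation as R
def rot(q): return R.from_quat(np.r_[q[1:],q[0]])
def cast(c,uv,z):
    d=rot(c["attitude"]).apply([(uv[0]-c["cx"])/c["fx"],(uv[1]-c["cy"])/c["fy"],1]);o=c["origin"]
    return o+d*(z-o[2])/d[2]
def proj(c,p):
    v=rot(c["attitude"]).inv().apply(np.asarray(p)-c["origin"]);return c["fx"]*v[0]/v[2]+c["cx"],c["fy"]*v[1]/v[2]+c["cy"]
E
python3 - <<'E'
from h import *
c=dict(np.load("top.npz"));im=c["pixels"]
hsv=cv2.cvtColor(im,cv2.COLOR_RGB2HSV)
roi=np.zeros(im.shape[:2],np.uint8);roi[165:250,270:405]=1
m=cv2.inRange(hsv,(8,150,120),(18,255,255))*roi
n,l,s,ce=cv2.connectedComponentsWithStats(m)
for i in range(1,n):
    if s[i,4]>30: print(s[i],ce[i],cast(c,ce[i],.092).round(4))
for u in [(373,197),(228,130),(263,132),(407,186),(335,271)]: print(u,cast(c,u,.09).round(3),cast(c,u,.128).round(3),cast(c,u,.02).round(3))
w=cv2.inRange(hsv,(18,70,100),(28,255,255))*roi
print(cv2.minAreaRect(cv2.findNonZero(w)))
cr=cv2.resize(im[115:255,200:430],None,fx=3.4,fy=3.4,interpolation=cv2.INTER_CUBIC)
cv2.imwrite("pics/crop1.png",cr[...,::-1])
E
```

```text
(373, 197) [ 0.507 -0.19   0.09 ] [ 0.5   -0.184  0.128] [ 0.521 -0.201  0.02 ]
(228, 130) [0.672 0.165 0.09 ] [0.657 0.155 0.128] [0.7   0.183 0.02 ]
(263, 132) [0.668 0.078 0.09 ] [0.653 0.072 0.128] [0.695 0.089 0.02 ]
(407, 186) [ 0.535 -0.273  0.09 ] [ 0.527 -0.263  0.128] [ 0.551 -0.29   0.02 ]
(335, 271) [ 0.333 -0.1    0.09 ] [ 0.333 -0.098  0.128] [ 0.333 -0.103  0.02 ]
((346.6803283691406, 205.4303741455078), (37.99284362792969, 121.97503662109375), 80.18070220947266)
```

View pics/crop1.png

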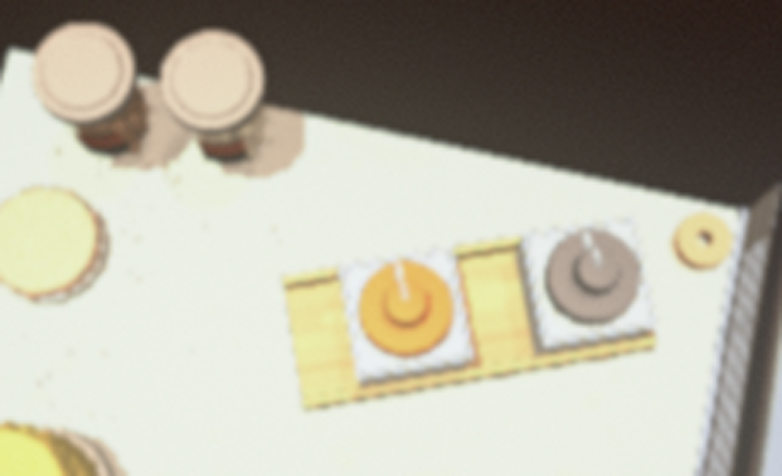

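The crop shows the orange cap disc at crop (405,308) and the grey disc at (592,275). The caddy's open-end corners are at (285,278) and (306,409), and the white marks point to world +x. The spool is at (702,240).

Run:
```python
from h import *
c=dict(np.load("top.npz"))
P=lambda u,v,z:cast(c,(200+u/3.4,115+v/3.4),z)
a=P(405,308,.092);g=P(592,275,.092)
print("cap",a,"grey",g);d=(a-g)[:2];L=np.hypot(*d);print("dist",L,"yaw",np.arctan2(-d[0],d[1]))
k1=P(408,302,.114);k2=P(599,271,.114);print("knobs",k1,k2,"yaw",np.arctan2(-(k1-k2)[0],(k1-k2)[1]))
A=P(285,278,.028);B=P(306,409,.028);C=P(655,348,.028);print(A,B,C,"yaw end",np.arctan2((A-B)[1],(A-B)[0]),"side",np.arctan2(-(B-C)[0],(B-C)[1]),np.linalg.norm(A-B),np.linalg.norm(B-C))
for q in [(702,240)]:print(P(*q,.019))
print(P(400,268,.092)-a)
```

```text
cap [ 0.48502298 -0.06195413  0.092     ] grey [ 0.50983981 -0.19283038  0.092     ]
dist 0.13320836697703298 yaw 0.18739567488820785
knobs [ 0.48539909 -0.06382302  0.114     ] [ 0.50825703 -0.19416855  0.114     ] yaw 0.17359902462784188
[0.51798755 0.02811746 0.028     ] [0.41969371 0.01000558 0.028     ] [ 0.46768892 -0.24897999  0.028     ] yaw end 0.18221869572707966 side 0.18324120412019346 0.09994858683812202 0.26339526580982203
[ 0.55270497 -0.28921618  0.019     ]
[0.02841666 0.00376024 0.        ]
```

move_arm --plan '[4.6,10.7,0,0,0,1.317,4.6,10.7,0,0,0,1.317,4.6,10.7,0,0,0,1.317,4.6,10.7,0,0,0,1.317,4.6,10.7,0,0,0,1.317,4.6,10.7,0,0,0,1.317,4.6,10.7,0,0,0,1.317,4.6,10.7,0,0,0,1.317,4.6,10.7,0,0,0,1.317,4.6,10.7,0,0,0,1.317]' --grip 0

```text
time_s: 1.35
eef_pos: [0.4715, 0.0164, 0.231]
eef_rot: [-0.0, 0.639, 0.769, 0.0]
wrist_force: [-0.7, -1.4, -1.2]
opening: 0.001
grasp_force: 0.0
```

Run:
```python
from bench import ctrl
from h import *
c=ctrl.camera("wrist");np.savez("w1.npz",**c)
cv2.imwrite("pics/w1.png",c["pixels"][...,::-1]);o=ctrl.get_obs();print(o["time_s"],o["eef_pos"],o["eef_rot"],o["q"],o["wrist_force"]);print(c["origin"],c["attitude"])
```

```text
1.4 [0.47178459 0.01693347 0.23096052] [-5.71839588e-04  6.39592647e-01  7.68713593e-01  5.76034640e-04] [-2.17397661e-01 -5.49171251e-02  1.85682777e+00  1.59045327e-03
  1.34017004e+00 -4.00620908e-01] [-0.91494611  1.87702383  0.45078397]
[0.4602748  0.08148907 0.3727328 ] [0.13224493 0.98703098 0.09020324 0.0120204 ]
```

View pics/w1.png

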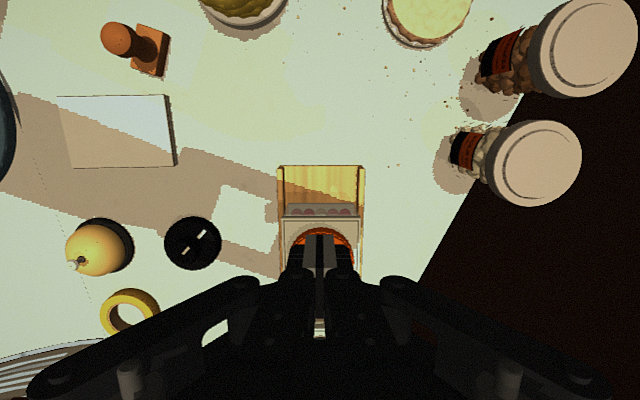

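The wrist view looks along the channel. The jar's outer face has its top edge near row 217 (cols 283–357), and the caddy's open end is at row 166 (cols 278–364). Both canisters are well clear.

Run:
```python
from h import *
c=dict(np.load("w1.npz"))
X=np.array([np.cos(.182),np.sin(.182)]);Y=np.array([-X[1],X[0]]);t=np.array([.4718,.0169])
for n,u,z in [("jarL",(284,218),.065),("jarR",(357,218),.065),("endL",(278,166),.028),("endR",(364,166),.028),("wallL",(281,205),.028),("wallR",(362,205),.028)]:
    p=cast(c,u,z)[:2];print(n,p.round(4),"rel tcp caddy x,y",((p-t)@X).round(4),((p-t)@Y).round(4))
```

```text
jarL [ 0.4431 -0.0288] rel tcp caddy x,y -0.0365 -0.0398
jarR [ 0.5184 -0.0149] rel tcp caddy x,y 0.0401 -0.0397
endL [0.425  0.0176] rel tcp caddy x,y -0.0459 0.0092
endR [0.52   0.0351] rel tcp caddy x,y 0.0507 0.0092
wallL [ 0.4352 -0.027 ] rel tcp caddy x,y -0.044 -0.0365
wallR [ 0.5277 -0.0099] rel tcp caddy x,y 0.0501 -0.0365
```

move_arm --plan '[0.04,0.01,-1.2,0,0,0,0.04,0.01,-2.4,0,0,0,0.04,0.01,-3.4,0,0,0,0.04,0.01,-3.6,0,0,0,0.04,0.01,-3.6,0,0,0]'

```text
time_s: 2.02
eef_pos: [0.4734, 0.0131, 0.0517]
eef_rot: [-0.0, 0.641, 0.767, -0.0]
wrist_force: [-1.1, 0.4, -0.0]
opening: -0.002
grasp_force: 0.0
```

move_arm --plan '[0.04,-0.24,0,0,0,0,0.07,-0.39,0,0,0,0,0.09,-0.51,0,0,0,0,0.12,-0.63,0,0,0,0,0.14,-0.75,0,0,0,0,0.16,-0.87,0,0,0,0,0.18,-0.98,0,0,0,0,0.2,-1.1,0,0,0,0,0.22,-1.2,0,0,0,0,0.23,-1.26,0,0,0,0]'

```text
time_s: 3.28
eef_pos: [0.485, -0.0489, 0.0522]
eef_rot: [-0.0, 0.641, 0.767, 0.001]
wrist_force: [-1.0, 6.9, 5.3]
opening: -0.004
grasp_force: 3.7
```

move_arm --plan '[0.01,-0.06,0,0,0,0,0.02,-0.1,0,0,0,0,0.02,-0.14,0,0,0,0,0.03,-0.16,0,0,0,0]'

```text
time_s: 3.78
eef_pos: [0.4863, -0.0567, 0.0521]
eef_rot: [-0.001, 0.641, 0.767, 0.001]
wrist_force: [-1.4, 7.2, 5.7]
opening: 0.003
grasp_force: 3.8
```

move_arm --plan '[0.01,-0.03,0,0,0,0,0.01,-0.06,0,0,0,0,0.02,-0.08,0,0,0,0]'

```text
time_s: 4.15
eef_pos: [0.4865, -0.0588, 0.052]
eef_rot: [-0.002, 0.641, 0.767, 0.002]
wrist_force: [-2.9, 17.6, 12.6]
opening: 0.001
grasp_force: 9.3
```

move_arm --plan '[-0.04,0.2,0,0,0,0,-0.09,0.5,0.2,0,0,0,-0.09,0.5,1.4,0,0,0,-0.09,0.5,2.6,0,0,0,-0.05,0.2,3.4,0,0,0,0.15,-0.8,3.4,0,0,0,0.35,-1.9,3.4,0,0,0,0.5,-2.8,3.4,0,0,0,0.5,-2.8,3.4,0,0,0,0.5,-2.8,3.4,0,0,0]'

```text
time_s: 5.4
eef_pos: [0.5119, -0.2007, 0.2215]
eef_rot: [-0.0, 0.641, 0.767, 0.0]
wrist_force: [0.0, 0.5, -0.2]
opening: -0.006
grasp_force: 0.0
```

Run:
```python
from bench import ctrl
from h import *
c=ctrl.camera("wrist");np.savez("w2.npz",**c)
cv2.imwrite("pics/w2.png",c["pixels"][...,::-1]);o=ctrl.get_obs();print(o["time_s"],o["eef_pos"],o["eef_rot"],o["q"],o["wrist_force"])
m=cv2.inRange(cv2.cvtColor(c["pixels"],cv2.COLOR_RGB2HSV),(4,150,80),(20,255,255))
n,l,s,ce=cv2.connectedComponentsWithStats(m)
for i in range(1,n):
    if s[i,4]>200: print(s[i],ce[i])
```

```text
5.45 [ 0.51195634 -0.20025946  0.22146875] [-2.10066595e-04  6.40815091e-01  7.67695229e-01  1.00679222e-04] [-5.88974237e-01  1.33866842e-01  1.68102839e+00  2.52368230e-04
  1.32709376e+00 -7.68712396e-01] [ 0.34238288 -0.12993484 -0.18285252]
[   9   23   75   70 3676] [48.20321001 56.98694233]
[299  60  40  48 366] [318.26502732  90.04644809]
[  68  121   63   62 1081] [106.28677151 140.1720629 ]
```

View pics/w2.png

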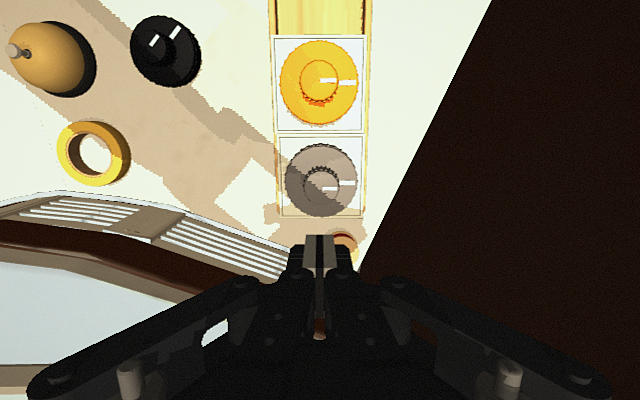

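The wrist view shows the orange jar against the grey one. The orange cap disc centre is at (319,82) with its knob at (319,79), and the grey disc is at (321,180) with its knob at (322,184). Next I'll check the spacing and work out the cap position.

Run:
```python
from h import *
c=dict(np.load("w2.npz"));hsv=cv2.cvtColor(c["pixels"],cv2.COLOR_RGB2HSV)
m=cv2.inRange(hsv,(5,100,120),(32,255,255));m[:38]=0;m[127:]=0;m[:,:279]=0;m[:,358:]=0
ct=max(cv2.findContours(m,0,2)[0],key=cv2.contourArea);e=cv2.fitEllipse(cv2.convexHull(ct));print(e)
a=cast(c,e[0],.088);b=cast(c,(321,180),.088)
X=np.array([np.cos(.182),np.sin(.182)]);Y=np.array([-X[1],X[0]])
print("cap",a,"knob",cast(c,(319,79.5),.114),"grey",b,cast(c,(322,184),.114),"sep",(a-b)[:2]@Y,(a-b)[:2]@X)
for v in(36,131,136,216):
  p=cast(c,(320,v),.069);print(v,p,(p-b)[:2]@Y)
```

```text
((318.2889099121094, 82.13709259033203), (79.4130630493164, 85.3996353149414), 1.8209538459777832)
cap [ 0.4957512  -0.11047477  0.088     ] knob [ 0.49644329 -0.1108992   0.114     ] grey [ 0.51288315 -0.19223264  0.088     ] [ 0.51317003 -0.19003792  0.114     ] sep 0.08350835686773275 -0.0020510730551968545
36 [ 0.49025349 -0.0716686   0.069     ] 0.12266865402873106
131 [ 0.50448915 -0.15054597  0.069     ] 0.04251744218814879
136 [ 0.50530111 -0.15504488  0.069     ] 0.037945877444946007
216 [ 0.51928298 -0.23251602  0.069     ] -0.040776399212478574
```

move_arm --plan '[-0.16,0.9,0,0,0,0,-0.32,1.79,0,0,0,0,-0.32,1.79,-0.6,0,0,0,-0.32,1.79,-1.4,0,0,0,-0.32,1.79,-2.1,0,0,0,-0.32,1.79,-2.5,0,0,0,-0.32,1.79,-2.5,0,0,0]' --grip 52

```text
time_s: 6.32
eef_pos: [0.4947, -0.11, 0.095]
eef_rot: [-0.002, 0.64, 0.768, -0.0]
wrist_force: [0.8, -0.3, -1.4]
opening: 0.607
grasp_force: 0.0
```

move_arm --plan '[0.02,-0.01,-0.04,0,0,0,0.02,-0.01,-0.04,0,0,0,0.02,-0.01,-0.04,0,0,0,0.02,-0.01,-0.04,0,0,0,0.02,-0.01,-0.04,0,0,0]' --grip 15

```text
time_s: 6.95
eef_pos: [0.4974, -0.1125, 0.0956]
eef_rot: [0.0, 0.641, 0.768, 0.0]
wrist_force: [-4.3, 1.2, 6.4]
opening: 0.326
grasp_force: 59.2
```

move_arm --plan '[0,0,0,0,0,0.08,0,0,0,0,0,0.16,0,0,0,0,0,0.24,0,0,0,0,0,0.32,0,0,0,0,0,0.32]'

```text
time_s: 7.58
eef_pos: [0.4983, -0.1131, 0.0956]
eef_rot: [0.002, 0.511, 0.86, 0.0]
wrist_force: [-0.0, -0.4, 5.3]
opening: 0.327
grasp_force: 59.3
```

Run:
```python
from bench import ctrl
from h import *
o=ctrl.get_obs();print(o["time_s"],o["eef_pos"],rot(o["eef_rot"]).as_matrix()[:2,0],o["torque"],o["wrist_force"],o["grasp_force"],o["q"])
```

```text
7.575 [ 0.498335   -0.11305193  0.0955661 ] [-0.47778082  0.87847564] [-0.01614225 -0.0574702  -0.0022502 ] [-0.03883903 -0.43468636  5.2929434 ] 59.265711307525635 [-4.55770401e-01  2.07988531e-01  1.87749289e+00  1.16956297e-04
  1.05302447e+00 -9.53958883e-01]
```

move_arm --plan '[0,0,0,0,0,0.12,0,0,0,0,0,0.24,0,0,0,0,0,0.36,0,0,0,0,0,0.48,0,0,0,0,0,0.6,0,0,0,0,0,0.72,0,0,0,0,0,0.84,0,0,0,0,0,0.96,0,0,0,0,0,0.99,0,0,0,0,0,0.99]'

```text
time_s: 8.82
eef_pos: [0.4987, -0.1126, 0.0956]
eef_rot: [0.002, 0.042, 0.999, -0.0]
wrist_force: [3.5, 2.0, 6.3]
opening: 0.323
grasp_force: 59.5
```

Run:
```python
from bench import ctrl
from h import *
o=ctrl.get_obs();print(o["time_s"],o["eef_pos"],rot(o["eef_rot"]).as_matrix()[:2,0],o["torque"],o["wrist_force"],o["grasp_force"],o["q"])
for n in("wrist","top"):
    c=ctrl.camera(n);np.savez(n+"3.npz",**c);
    i=c["pixels"][...,::-1];i=i if n=="wrist" else cv2.resize(i[150:250,260:420],None,fx=4,fy=4)
    cv2.imwrite(f"pics/{n}3.png",i)
```

```text
8.825 [ 0.49871104 -0.11259712  0.09558424] [-0.99641786  0.08449458] [ 0.46309621 -0.38628082 -0.05809582] [3.52601628 1.96230329 6.29834808] 59.500327706336975 [-4.55223294e-01  2.08210679e-01  1.87717749e+00  1.20609982e-03
  1.05287852e+00 -1.94201863e+00]
```

View pics/wrist3.png

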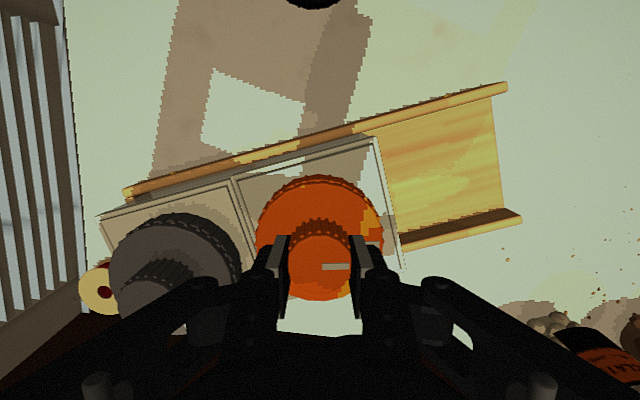

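The white mark still points image-right in the tool view at (337,267), so the cap turned with the gripper by about 75°. The torque stayed low and the jar looks flush. Next I'll lift slowly.

move_arm --plan '[0,0,0.03,0,0,0,0,0,0.08,0,0,0,0,0,0.14,0,0,0,0,0,0.2,0,0,0,0,0,0.2,0,0,0]'

```text
time_s: 9.55
eef_pos: [0.4972, -0.1124, 0.1045]
eef_rot: [0.0, 0.041, 0.999, 0.0]
wrist_force: [-0.4, 1.2, -2.5]
opening: 0.331
grasp_force: 59.2
```

move_arm --plan '[0,0,0.15,0,0,0,0,0,0.35,0,0,0,0,0,0.6,0,0,0,0,0,0.85,0,0,0,0,0,1.1,0,0,0,0,0,1.25,0,0,0,0,0,1.25,0,0,0,0,0,1.25,0,0,0,0,0,1.25,0,0,0]'

```text
time_s: 10.68
eef_pos: [0.4968, -0.1123, 0.1662]
eef_rot: [-0.001, 0.041, 0.999, 0.0]
wrist_force: [-0.7, -0.4, -1.5]
opening: 0.33
grasp_force: 59.2
```

Run:
```python
from bench import ctrl
from h import *
o=ctrl.get_obs();print(o["time_s"],o["eef_pos"],o["wrist_force"],o["torque"],np.abs(o["dq"]).max())
c=ctrl.camera("wrist");np.savez("w4.npz",**c);cv2.imwrite("pics/w4.png",c["pixels"][...,::-1])
```

```text
10.675 [ 0.49680203 -0.1123234   0.16618462] [-0.69284272 -0.43222185 -1.51195414] [ 0.0016789  -0.00644893  0.00513596] 0.0013904552636242007
```

View pics/w4.png

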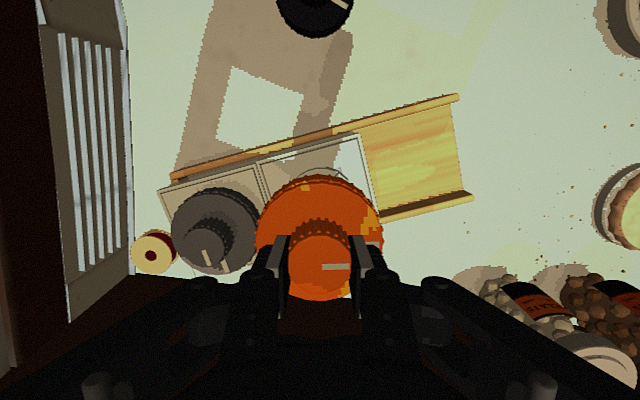

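The cap is held level about 70 mm up. The jar is upright next to the grey one, with its corner at (359,134) and its seam near (262,165). I'll do one numeric flush check before handing in.

Run:
```python
from h import *
X=np.array([np.cos(.182),np.sin(.182)]);Y=np.array([-X[1],X[0]])
for f,L in(("wrist3.npz",[(374,138),(232,180),(237,178)]),("w4.npz",[(359,135),(257,165),(262,163)])):
  c=dict(np.load(f))
  print(f,[(np.array([*(cast(c,u,.069)[:2]-[.5129,-.1922])])@Y).round(4) for u in L])
```

```text
wrist3.npz [np.float64(0.1229), np.float64(0.0419), np.float64(0.045)]
w4.npz [np.float64(0.1235), np.float64(0.0417), np.float64(0.0459)]
```

```bash
python3 -c "
from bench import ctrl
print(ctrl.hand_in())"
```

```text
the job is handed in; nothing more can be done
None
```

I pushed the jar flush against the grey-capped one and turned the orange cap about 75° counter-clockwise to unlock it; it's now held still about 7 cm above its seat, the jar still flush to within about 1 mm, and the job is handed in (no verdict was returned).

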